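Set the torque driver to 4 and stand it ready

ROBOT

A 6-joint arm with a two-finger parallel gripper is mounted at the origin on a cart in front of the work surface, level with it; the furniture and walls round the work are solid. World frame = base frame: x ahead of the robot, y to its left, z up, the work surface at z = 0. Lengths are in m, angles in rad, forces in N, time in s.
With the tool pointing down it reaches from about 0.275 to 0.85 m from the base axis. Payload 5.2 kg.
Tool frame: the origin (TCP) lies midway between the tips of the shut fingers; the grasp point (between the pads) lies 19 mm behind it; z points along the fingers, y is the line along which they close (so a half turn about z gives the same grasp; the last joint's range is limited). The gripper opens to 85 mm and grips with 20 to 120 N. Pads are 22 mm wide; open, the fingers measure 114 mm over their backs; the gripper's body (76 mm by 85 mm) begins 54 mm behind the grasp point. The pads swing forward as they close: fully open they stand 13 mm farther back than shut.
Start: joints at [1.03, 0.259, 1.535, -0, 1.348, -0.203], TCP at [0.182, 0.519, 0.231] pointing down, gripper open.
Joint ranges: [-3.14, 3.14], [-0.91, 2.08], [0.19, 2.58], [-1.22, 4.36], [0.22, 2.71], [-3.12, 3.12]. Speed limits (rad/s): [2.57, 2.57, 3.14, 3.14, 3.14, 3.14].

INTERFACE

Orientations are given as a unit quaternion [w, x, y, z].
In Python, from station import robot gives the robot as it stands.
- The arm moves only by the tool servo_tool, never from a script. Its arguments are lists of equal length, an entry for each row: "delta_pos": the shift along the tool's x, y, z in cm, a list of three; "turn": the turn, a rotation vector about the tool's x, y, z in rad, a list of three; "claw": the closure, from 0 (fully open) to 1 (shut). A call has 1 to 8 rows; each row is the pose to reach, as a shift and turn from the pose commanded when the call began, along the tool's axes at that moment; what a row does not reach only later rows make up. A row lasts 1/12 s, in which the tool goes at most 41.7 mm and 7.16 degrees, less where a joint would pass 70% of its speed; a pose out of reach is approached as far as the arm can. A call with a gripper value outside its range is refused whole. The fingers move at their own pace and stop on an object; "newtons" is the grip in N (left out, the last holds). Time passes only in rows, so rows that repeat a pose let the fingers close. It gives the time, the measured TCP pose, the force, the opening and the grip force at its end, in the units of the state.
- robot.sense(): the state, without advancing time (a new reading comes with each control period).
- robot.snapshot(name): name is "scene" or "side" or "wrist"; returns a dict with "img" (400x640x3 uint8, red, green, blue), "fov_y" (degrees; the focal length in pixels is half the picture's height over the tangent of half this angle, whatever the lens; pixels are square), "cx", "cy" (the principal point, pixels), "pose" (4x4, takes a point from camera to world coordinates). Camera axes: x right, y down, z forward; pixel columns grow to the right and rows downward; lengths in m; the calibration is good to about 2 mm. A picture is of the moment at which its call begins. There is no depth.
- robot.job_done(): hands the job in; it is judged then, once.
The state is a dict: "time": time; "qpos": joint angles; "qd": joint speeds; "tau": joint torques, N m; "tool_pos": TCP position; "tool_rot": TCP orientation; "wrist_force": force on the tool from outside, world axes, zero at the start; "moment": the same for the moment, N m; "grip_width": finger opening in m; "finger_force": force on a finger pad.
Only numpy, scipy, OpenCV 4.12 (cv2) and the standard library are available. Lean on these libraries where they do the work, as an engineer would, in place of code of your own. Each camera call takes 0.05 s, during which the arm holds its last target. There are 200 camera calls.

TASK

Get the stubby torque driver ready for the next job: put its square nose down between the jaws of the setting block so that it cannot turn, let go, and turn the ribbed collar on its top to 4, so that it clicks in there (the dot on the scale is 0, then count the strokes). Then take the driver by its square grip again, set it down upright on its nose in the middle of the round parking pad before you open the fingers, without ramming it, and let go gently, so that it stays standing still. Do not tip the driver over at any time, and leave the other things on the desk where they are.

Things in the scene. Friction and masses are not known exactly. Their poses are not given: they have to be found in the camera images.
- torque_driver: Loose stubby torque driver, 0.28 kg, 96 mm tall, standing upright; origin: centre of its nose's underside, z up. Steel square nose 24 x 24 mm, z 0-32 mm; black square grip 54 x 54 mm, z 32-72 mm, faces square to the body's x and y like the nose's; ribbed round aluminium collar, 35 mm across, z 73-96 mm, on the z axis. Narrow foot, weight about 60 mm up: it tips if pushed at the top.
- grip_mid (a point): Point on the driver's axis 54 mm above the nose's underside: a height to take the square grip from above, on two facing sides; fingertips 19 mm lower stay on the grip. 42 mm of driver stand above it. Axes as the driver's.
- collar_top (a point): Centre of the collar's flat top face, on the driver's axis, 96 mm above the nose's underside; the collar is gripped from above with the fingertips up to 21 mm below this point (the grip's top face is 24 mm below). Axes as the driver's; it does not turn with the collar.
- mark_4 (a point): The stroke for 4 on the grip's top face, 22 mm from the axis (does not turn with the collar). White scale round the collar: a round dot is 0, then strokes 1 to 6 going counterclockwise seen from above, 0.5 rad apart; the rest of the circle is bare. Mark n lies at -1.5 + 0.5 n rad from the driver's x axis, so 3 is on +x.
- collar (a joint): Turn of the collar in rad, growing counterclockwise seen from above: 0.5 x the number that the black pointer bar on its top (from centre to rim) points at; dot = 0, number 4 = 2.0. Stops just outside 0 and 6. Spring detents at the whole numbers: let go near one, it centres itself within 0.05 rad; passing a click takes under 0.15 N m. Starts at 0, 1 or 2.
- setting_block: Fixed steel block; origin: centre of its underside. Base plate 84 (x) x 76 (y) x 8 mm; on it a pocket for the nose, open towards -x: two jaws 44 mm long, inner faces at y = -13.5 and 13.5 mm (1.5 mm play each side), rear stop with inner face at x = 13.5 mm. Tops at z = 30 mm, inner edges bevelled out by 4 mm from z = 23 mm up. The driver fits any of its four square ways round.
- block_seat (a point): Where the centre of the nose's underside sits in the block: middle of the pocket, on top of the base plate (8 mm above the block's underside); axes as the block's.
- parking_pad: Fixed low round parking pad, aluminium with a black rubber top, 90 mm across, 6 mm high; origin at the centre of its underside.
- pad_top (a point): Centre of the pad's top face, 6 mm above its underside, z up.
- ear_carton: Bystander, loose: white carton 100 x 60 x 42 mm; origin at the centre of its underside. Leave it alone.
- solder_spool: Bystander, loose: solder spool 62 mm, 42 mm high; origin at the centre of its underside. Leave it alone.
- flat_pliers: Bystander, loose: small flat pliers lying flat, 118 x 38 x 11 mm; origin at the centre of its underside. Leave it alone.

How it is judged:
On the way, in this order (a step that is already met when the one before it is completed fails the run):
1. the driver's nose is down in the setting block's pocket, let go there (horizontal distance between torque_driver and block_seat below 0.009 m and z of torque_driver in the frame of block_seat below 0.003 m and angle between torque_driver's own z axis and vertical below 0.1 rad and contact force between the fingers and torque_driver below 0.1 N), for 0.2 s.
2. the collar is turned to 4 while the driver sits in the block (horizontal distance between torque_driver and block_seat below 0.009 m and z of torque_driver in the frame of block_seat below 0.003 m and angle between torque_driver's own z axis and vertical below 0.1 rad and value of joint collar between 1.88 and 2.12 rad), for 0.2 s.
3. the driver is set down on the pad while still held (horizontal distance between torque_driver and pad_top below 0.025 m and z of torque_driver in the frame of pad_top below 0.004 m and contact force between the fingers and torque_driver above 1 N), for 0.1 s.
At the end, for the whole second after the job is handed in: The collar reads 4 (joint within 0.12 rad of 2.0); the driver stands upright on its nose (tilt under 0.06 rad, underside within 3 mm of the pad's top) within 25 mm of the pad's centre, let go and at rest (under 0.02 m/s and 0.1 rad/s) (value of joint collar between 1.88 and 2.12 rad and horizontal distance between torque_driver and pad_top below 0.025 m and z of torque_driver in the frame of pad_top between -0.003 and 0.003 m and angle between torque_driver's own z axis and vertical below 0.06 rad and linear speed of torque_driver below 0.02 m/s and angular speed of torque_driver below 0.1 rad/s and contact force between the fingers and torque_driver below 0.1 N); the robot touches nothing.
It fails at once if the driver is tipped over (more than 0.5 rad) (angle between torque_driver's own z axis and vertical above 0.5 rad).
It fails at once if the driver is rammed onto the parking pad (more than 80 N) (contact force between torque_driver and parking_pad above 80 N).
It fails at once if one of the loose bystanders (carton, solder spool, pliers) is pushed more than 30 mm from its place (distance of any of ear_carton, solder_spool, flat_pliers from where it was at the start of the episode above 0.03 m).
It also fails if it takes over 72 s, if anything falls off the work surface, if the arm or the gripper's body presses on something with over 40 N, if the wrist force passes 120 N, or if a joint passes its speed limit or range.

## Working session

There is one attempt and no reset: what is moved stays moved. The work goes in short steps, Python scripts to look and compute and a tool call to move; the robot and the scene stay as the last step left them, time stands still between calls to the robot, and variables do not carry over. Pictures are saved under pics/ and viewed, at most 13 in all, crops included, and the job is handed in when it is done.

Besides the shell and the picture viewer there is one more tool, called in YAML: its name, and indented under it one key for each argument. servo_tool: Moves the arm, as the interface text tells. Its arguments: {"type":"object","properties":{"delta_pos":{"type":"array"},"turn":{"type":"array"},"claw":{"type":"array"},"newtons":{"type":"number"}},"required":["delta_pos","turn","claw"]}

```bash
mkdir -p pics; ls
python3 - <<'E'
from station import robot
import cv2,numpy as np
ims=[]
for n in("scene","side","wrist"):
    s=robot.snapshot(n); cv2.imwrite(f"pics/{n}0.png",s["img"][:,:,::-1]); print(n,s["fov_y"],s["cx"],s["cy"],np.round(s["pose"],3).tolist())
print(robot.sense())
E
```

```text
pics
scene 49.26822488413688 315.4048709420896 207.87290528676243 [[0.662, -0.463, 0.59, -0.059], [-0.749, -0.429, 0.505, -0.511], [0.019, -0.776, -0.63, 0.697], [0.0, 0.0, 0.0, 1.0]]
side 42.789264440924214 310.19888464184186 198.90110566664578 [[0.919, -0.26, 0.296, 0.155], [-0.394, -0.602, 0.694, -0.909], [-0.002, -0.755, -0.656, 0.953], [0.0, 0.0, 0.0, 1.0]]
wrist 67.9564619909328 319.95944272954017 205.5094043583402 [[0.332, 0.9, 0.284, 0.108], [0.943, -0.316, -0.102, 0.544], [-0.002, 0.301, -0.953, 0.373], [0.0, 0.0, 0.0, 1.0]]
{'time': 0.15, 'qpos': array([ 1.03019944e+00,  2.59214063e-01,  1.53584543e+00, -2.29886297e-05,
        1.34795733e+00, -2.02804055e-01]), 'qd': array([-4.07195971e-04, -3.14669664e-03, -3.79822961e-03, -8.66321126e-04,
       -2.58218185e-04,  7.29168076e-05]), 'tau': array([ 1.18595188e-03, -4.46392930e+01, -2.90817225e+01, -2.91145952e-04,
        8.34772160e-03,  6.58225048e-06]), 'tool_pos': array([0.18205216, 0.51857572, 0.23063943]), 'tool_rot': array([-2.48186162e-04,  1.68092017e-01,  9.85771052e-01, -6.67527225e-04]), 'wrist_force': array([-0.30028304, -0.33645276,  0.47238932]), 'moment': array([-0.04514273, -0.02285744,  0.03366354]), 'finger_force': 0.0, 'grip_width': 0.08586831036484358}
```

View pics/scene0.png

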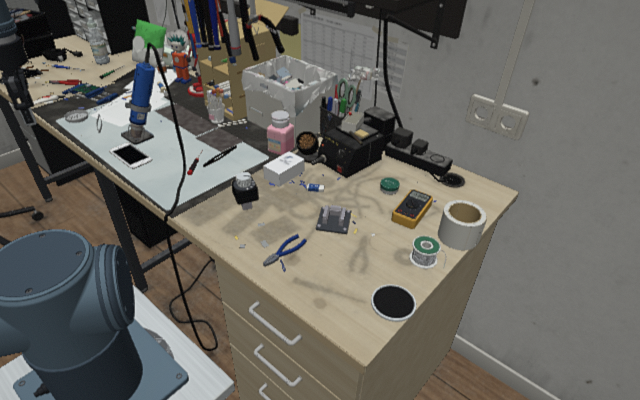

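View pics/side0.png

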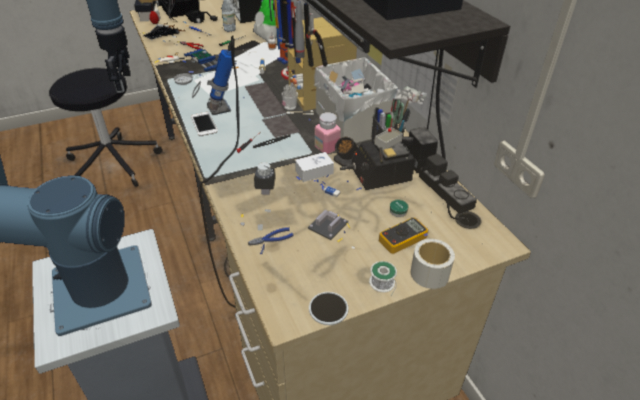

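The scene view shows the driver with its collar top near (243,178), the block near (334,219), the pad centre near (393,302), the pliers (285,250), the carton (284,169) and the spool (425,250). The side view shows the driver at (264,170), the block at (328,224) and the pad at (328,308).

```bash
cat > h.py <<'E'
from station import robot
import cv2,numpy as np
from scipy.spatial.transform import Rotation as R
def ray(s,u,v):
    f=200/np.tan(np.radians(s["fov_y"]/2)); P=s["pose"]
    return P[:3,3],P[:3,:3]@np.array([(u-s["cx"])/f,(v-s["cy"])/f,1])
def on(s,u,v,z):
    o,d=ray(s,u,v); return o+d*(z-o[2])/d[2]
def px(s,p):
    f=200/np.tan(np.radians(s["fov_y"]/2)); P=s["pose"]
    q=P[:3,:3].T@(np.asarray(p)-P[:3,3]); return f*q[0]/q[2]+s["cx"],f*q[1]/q[2]+s["cy"]
def tool(): 
    st=robot.sense(); q=st["tool_rot"]; return st["tool_pos"],R.from_quat([*q[1:],q[0]]).as_matrix(),st
def move(p,yaw=None):
    """target TCP p; yaw = world direction of tool y (mod pi). prints shift in cm (tool axes) and turn about tool z"""
    t,M,st=tool(); print("shift cm",np.round(M.T@(np.asarray(p)-t)*100,2),"yaw now",np.round(np.arctan2(M[1,1],M[0,1]),3))
    if yaw is not None:
        a=np.arctan2(M[1,1],M[0,1])-yaw; print("turn z",round((a+np.pi/2)%np.pi-np.pi/2,3))
E
python3 - <<'E'
from h import *
a=robot.snapshot("scene");b=robot.snapshot("side")
for n,u,v,u2,v2,z in[("collar",243,177,265,168,.096),("block",334,220,328,224,.008),("pad",393,302,328,308,.006),("pliers",285,250,270,236,.005),("carton",284,169,314,165,.03),("spool",426,243,383,270,.042)]:
    print(n,on(a,u,v,z).round(3),on(b,u2,v2,z).round(3))
s=a["img"];cv2.imwrite("pics/z.png",cv2.cvtColor(np.hstack([cv2.resize(s[160:220,215:275],(400,400)),cv2.resize(s[195:245,305:365],(400,400))]),cv2.COLOR_RGB2BGR))
t,M,_=tool();print(M.round(3))
E
```

```text
collar [0.474 0.174 0.096] [0.478 0.165 0.096]
block [ 0.582 -0.024  0.008] [ 0.585 -0.023  0.008]
pad [ 0.47  -0.269  0.006] [ 0.47  -0.271  0.006]
pliers [ 0.43  -0.007  0.005] [ 0.428 -0.001  0.005]
carton [0.633 0.196 0.03 ] [0.642 0.204 0.03 ]
spool [ 0.627 -0.245  0.042] [ 0.622 -0.247  0.042]
[[-0.943  0.331 -0.   ]
 [ 0.331  0.943 -0.001]
 [ 0.    -0.001 -1.   ]]
```

servo_tool:
  delta_pos:
    - [-39.2,-23.2,0]
    - [-39.2,-23.2,0]
    - [-39.2,-23.2,0]
    - [-39.2,-23.2,0]
    - [-39.2,-23.2,0]
    - [-39.2,-23.2,0]
    - [-39.2,-23.2,0]
    - [-39.2,-23.2,0]
  turn:
    - [0,0,0]
    - [0,0,0]
    - [0,0,0]
    - [0,0,0]
    - [0,0,0]
    - [0,0,0]
    - [0,0,0]
    - [0,0,0]
  claw: [0,0,0,0,0,0,0,0]
  newtons: 40

```text
time: 0.92
tool_pos: [0.3975, 0.2619, 0.2315]
tool_rot: [0.0, 0.168, 0.986, 0.0]
wrist_force: [1.1, 1.2, -0.1]
grip_width: 0.0852
finger_force: 0.0
```

```bash
python3 -c "
from h import *
move([.475,.17,.23])"
```

```text
shift cm [-10.36  -6.11   0.15] yaw now 1.233
```

servo_tool:
  delta_pos:
    - [-10,-6,0]
    - [-10,-6,0]
    - [-10,-6,0]
    - [-10,-6,0]
    - [-10,-6,0]
    - [-10,-6,0]
  turn:
    - [0,0,0]
    - [0,0,0]
    - [0,0,0]
    - [0,0,0]
    - [0,0,0]
    - [0,0,0]
  claw: [0,0,0,0,0,0]

```text
time: 1.42
tool_pos: [0.4706, 0.174, 0.231]
tool_rot: [-0.001, 0.169, 0.986, 0.0]
wrist_force: [-0.2, 0.3, -0.1]
grip_width: 0.0852
finger_force: 0.0
```

Run:
```python
from h import *
s=robot.snapshot("wrist");cv2.imwrite("pics/w1.png",s["img"][:,:,::-1]);np.save("pics/w1.npy",s)
t,M,st=tool();print(t,px(s,[.475,.17,.096]),st["qpos"].round(2))
```

```text
[0.47032169 0.17455798 0.23114114] (np.float64(317.9691408092569), np.float64(201.5345861862264)) [ 0.13  0.17  1.65  0.    1.32 -1.1 ]
```

View pics/w1.png

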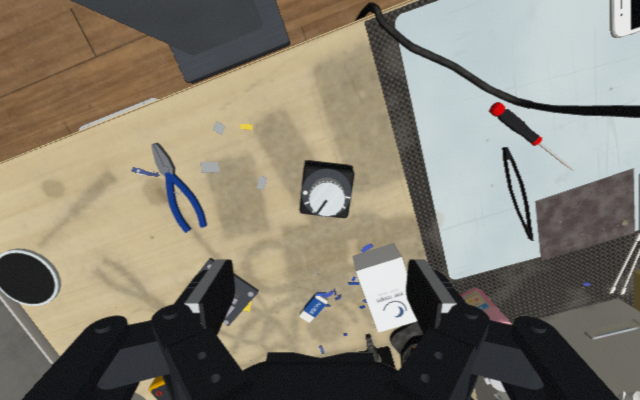

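The wrist view shows the driver at (327,190), collar centre about (327,198) and the pointer toward lower left (320,212). The block is at about (235,285), the pad at (28,277) and the carton at (385,290). I'll zoom in.

Run:
```python
from h import *
s=np.load("pics/w1.npy",allow_pickle=True).item();im=s["img"]
c=cv2.resize(im[150:230,287:367],(560,560),interpolation=cv2.INTER_CUBIC);cv2.imwrite("pics/w1z.png",c[:,:,::-1])
g=im.max(2);m=np.zeros_like(g);m[150:230,290:365]=(g[150:230,290:365]<60)*255
cs,_=cv2.findContours(m,0,2);k=max(cs,key=cv2.contourArea);print(cv2.minAreaRect(k))
h=cv2.convexHull(k);print(cv2.approxPolyDP(h,4,True)[:,0].tolist())
print([px(s,p) for p in([.475,.17,.096],[.475,.17,.072])])
```

```text
((328.04638671875, 174.04556274414062), (50.04624938964844, 23.104515075683594), 5.8263421058654785)
[[305, 162], [351, 166], [351, 188], [302, 183]]
[(np.float64(317.9691408092569), np.float64(201.5345861862264)), (np.float64(318.1179381705894), np.float64(194.98192974584728))]
```

View pics/w1z.png

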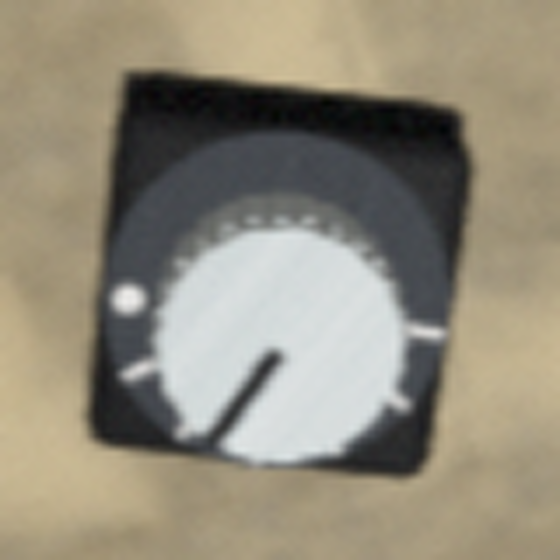

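```bash
cat > drv.py <<'E'
from h import *
E
python3 - <<'E'
from h import *
s=np.load("pics/w1.npy",allow_pickle=True).item()
P=lambda x,y,z:on(s,(x+.5)/7-.5+287,(y+.5)/7-.5+150,z)
d,s6,s1,s5=[P(x,y,.072) for x,y in((128,298),(425,331),(138,371),(399,403))]
c=P(281,345,.096);print("c",c,"mid",(d+s6)/2, np.linalg.norm(d-s6))
v=s6-d;a=np.arctan2(v[1],v[0]);w=s5-s1;b=np.arctan2(w[1],w[0]);print("yaw3",a-np.pi/2,b-np.pi/2)
tip=P(212,440,.096);p0=P(277,357,.096);q=tip-p0;print("ptr",np.arctan2(q[1],q[0]))
# block
im=s["img"];cv2.imwrite("pics/b1.png",cv2.resize(im[245:345,170:280],(770,700),interpolation=cv2.INTER_CUBIC)[:600,:,::-1])
move([c[0],c[1],.231],a)
E
```

```text
c [0.47526877 0.17894656 0.096     ] mid [0.47731688 0.1781288  0.072     ] 0.045032859882906395
yaw3 -0.45380804539967534 -0.46691661436258824
ptr -0.9792765763925653
shift cm [-0.32  0.58  0.01] yaw now 1.233
turn z 0.116
```

servo_tool:
  delta_pos:
    - [-0.4,0.6,2]
    - [-0.4,0.6,5]
    - [-0.4,0.6,8]
    - [-0.4,0.6,10]
    - [-0.4,0.6,10]
    - [-0.4,0.6,10]
  turn:
    - [0,0,0.12]
    - [0,0,0.12]
    - [0,0,0.12]
    - [0,0,0.12]
    - [0,0,0.12]
    - [0,0,0.12]
  claw: [0,0,0,0,0,0]

```text
time: 1.97
tool_pos: [0.4754, 0.1794, 0.1309]
tool_rot: [-0.001, 0.226, 0.974, -0.0]
wrist_force: [-0.4, 0.1, 1.2]
grip_width: 0.0851
finger_force: 0.0
```

Run:
```python
from h import *
s=robot.snapshot("wrist");cv2.imwrite("pics/w2.png",s["img"][:,:,::-1]);np.save("pics/w2.npy",s)
move([.4755,.179,.033],-.455+np.pi/2)
im=s["img"];print(px(s,[.4755,.179,.096]))
g=cv2.cvtColor(im,cv2.COLOR_RGB2HSV);m=((g[...,2]>150)&(g[...,1]<40)).astype(np.uint8)*255
cs,_=cv2.findContours(m,0,2)
for k in cs:
    if cv2.contourArea(k)>20:
        (x,y),r=cv2.minEnclosingCircle(k);print(round(x),round(y),round(r,1),cv2.contourArea(k),on(s,x,y,.096).round(4))
```

```text
shift cm [ 0.1  -0.09  9.92] yaw now 1.115
turn z -0.001
(np.float64(320.33951832635773), np.float64(238.15540218520326))
146 397 4.5 35.5 [ 0.5371 -0.0042  0.096 ]
0 370 15.5 90.0 [ 0.4657 -0.0876  0.096 ]
333 351 7.3 44.0 [0.5612 0.1474 0.096 ]
402 336 30.5 1551.0 [0.5706 0.1982 0.096 ]
448 307 7.6 72.5 [0.562  0.2361 0.096 ]
192 308 7.5 71.0 [0.4833 0.0745 0.096 ]
290 228 2.9 21.0 [0.4607 0.1642 0.096 ]
323 236 32.9 1910.0 [0.4746 0.1814 0.096 ]
237 213 9.2 157.5 [0.4366 0.1396 0.096 ]
167 200 13.9 293.0 [0.4101 0.1044 0.096 ]
170 148 9.4 160.5 [0.3843 0.1246 0.096 ]
538 28 104.3 7040.0 [0.418  0.3354 0.096 ]
511 134 173.7 43004.5 [0.4655 0.3077 0.096 ]
```

View pics/w2.png

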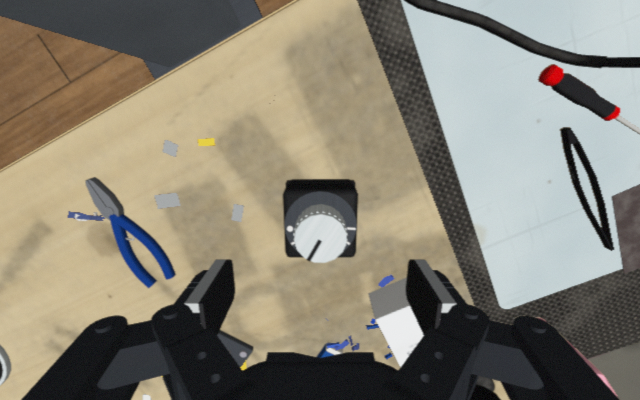

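The driver is centred on the collar at (320,238), squared up with the fingers, with the dot on the left and the pointer at 2. I'm descending and gripping.

servo_tool:
  delta_pos:
    - [0,-0.1,3.5]
    - [0,-0.1,7]
    - [0,-0.1,9.8]
    - [0,-0.1,9.8]
    - [0,-0.1,9.8]
  turn:
    - [0,0,0]
    - [0,0,0]
    - [0,0,0]
    - [0,0,0]
    - [0,0,0]
  claw: [0,0,0,0,0]
  newtons: 25

```text
time: 2.43
tool_pos: [0.4766, 0.1778, 0.0341]
tool_rot: [-0.0, 0.227, 0.974, -0.0]
wrist_force: [0.3, -0.1, -0.0]
grip_width: 0.0854
finger_force: 0.0
```

servo_tool:
  delta_pos:
    - [0,0,0]
    - [0,0,0]
    - [0,0,0]
    - [0,0,0]
    - [0,0,0]
    - [0,0,0]
    - [0,0,0]
    - [0,0,0]
  turn:
    - [0,0,0]
    - [0,0,0]
    - [0,0,0]
    - [0,0,0]
    - [0,0,0]
    - [0,0,0]
    - [0,0,0]
    - [0,0,0]
  claw: [0.2,0.25,0.3,0.35,0.4,0.5,0.6,0.6]

```text
time: 3.1
tool_pos: [0.4776, 0.1776, 0.0349]
tool_rot: [0.001, 0.227, 0.974, 0.001]
wrist_force: [-0.7, 1.0, 7.7]
grip_width: 0.0537
finger_force: 26.0
```

servo_tool:
  delta_pos:
    - [0,0,0]
    - [0,0,0]
    - [0,0,-1]
    - [0,0,-3]
    - [0,0,-5.5]
    - [0,0,-8]
    - [0,0,-9]
    - [0,0,-9]
  turn:
    - [0,0,0]
    - [0,0,0]
    - [0,0,0]
    - [0,0,0]
    - [0,0,0]
    - [0,0,0]
    - [0,0,0]
    - [0,0,0]
  claw: [0.6,0.6,0.6,0.6,0.6,0.6,0.6,0.6]
  newtons: 50

```text
time: 3.77
tool_pos: [0.4782, 0.1776, 0.1261]
tool_rot: [0.003, 0.227, 0.974, 0.001]
wrist_force: [1.0, -0.1, -3.4]
grip_width: 0.0533
finger_force: 54.1
```

Run:
```python
from h import *
a=robot.snapshot("scene");b=robot.snapshot("side");np.save("pics/a1.npy",a);np.save("pics/s1.npy",b)
c=cv2.resize(a["img"][198:243,308:362],None,fx=7,fy=7,interpolation=cv2.INTER_CUBIC)
d=cv2.resize(b["img"][203:245,301:355],None,fx=7,fy=7,interpolation=cv2.INTER_CUBIC)[:315]
d=cv2.copyMakeBorder(d,0,max(0,315-d.shape[0]),0,0,0)
w=np.load("pics/w1.npy",allow_pickle=True).item()["img"]
e=cv2.resize(w[250:335,190:265],None,fx=3.3,fy=3.3,interpolation=cv2.INTER_CUBIC)
k=np.hstack([c,d]);k=np.vstack([k,np.zeros((285,756,3),np.uint8)]);k[315:315+e.shape[0],:e.shape[1]]=e[:285]
cv2.imwrite("pics/blk.png",k[:,:,::-1]);print(tool()[0])
```

```text
[0.47597539 0.17727719 0.12289413]
```

View pics/blk.png

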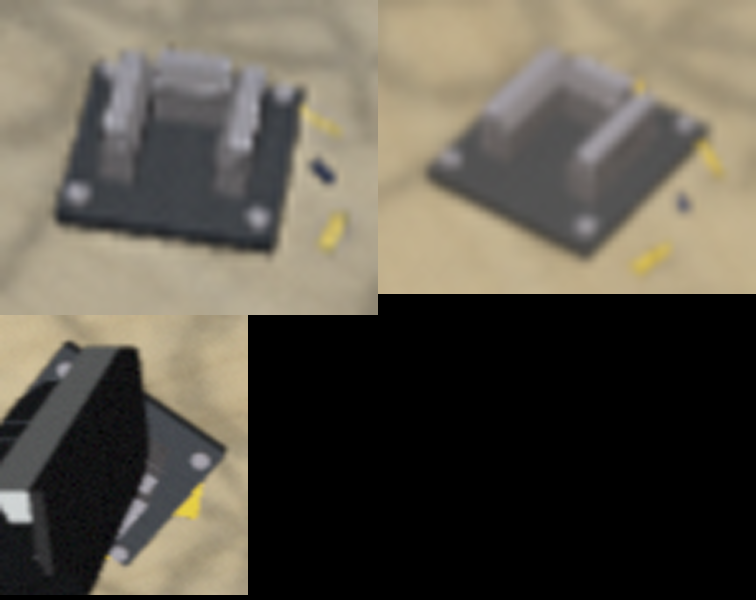

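Run:
```python
from h import *
a=np.load("pics/a1.npy",allow_pickle=True).item();b=np.load("pics/s1.npy",allow_pickle=True).item()
A=lambda x,y,z=.008:on(a,(x+.5)/7-.5+308,(y+.5)/7-.5+198,z)
B=lambda x,y,z=.008:on(b,(x-378+.5)/7-.5+301,(y+.5)/7-.5+203,z)
def rep(n,fl,fr,br):
    v=fl-fr; w=br-fr; print(n,"c",((fl+br)/2).round(4),"yaw from y",np.arctan2(v[1],v[0])-np.pi/2,"from x",np.arctan2(w[1],w[0]),np.linalg.norm(v),np.linalg.norm(w))
rep("sc corners",A(60,210),A(275,242),A(303,92))
rep("sc bolts",A(77,190,.010),A(258,216,.010),A(284,92,.01))
rep("si corners",B(430,168),B(587,248),B(708,130))
rep("si bolts",B(451,159,.01),B(587,224,.01),B(686,123,.01))
w=np.load("pics/w1.npy",allow_pickle=True).item()
W=lambda x,y,z=.008:on(w,(x+.5)/3.3-.5+190,(y-315+.5)/3.3-.5+250,z)
rep("w ",W(69,343),W(225,450),W(125,563)) 
rep("wb ",W(65,369,.01),W(200,461,.01),W(119,553,.01))
```

```text
sc corners c [ 0.5844 -0.0211  0.008 ] yaw from y 0.5240997540519312 from x 0.543802057189518 0.07364929003113156 0.08090321615862016
sc bolts c [ 0.5861 -0.0188  0.01  ] yaw from y 0.5301222868369444 from x 0.5344313148838732 0.062303738628788755 0.06747036791509237
si corners c [ 0.5848 -0.0221  0.008 ] yaw from y 0.5339550307489427 from x 0.5135995102381433 0.07221021100560342 0.07962687626518306
si bolts c [ 0.5855 -0.0199  0.01  ] yaw from y 0.5612918103770528 from x 0.5376382453730596 0.061458017224660405 0.06743237677214065
w  c [ 0.5808 -0.0172  0.008 ] yaw from y -4.174730385830285 from x -1.0324486802677304 0.0799770250211396 0.07592588535194843
wb  c [ 0.5821 -0.0196  0.01  ] yaw from y -4.176544131023975 from x -1.0329104893210437 0.06911973785387503 0.061515049848782886
```

servo_tool:
  delta_pos:
    - [-2.4,-1.7,0]
    - [-6,-4.2,0]
    - [-9,-6.3,0]
    - [-12,-8.4,0]
    - [-16,-11,0]
    - [-19,-13.2,0]
    - [-22,-15.2,0]
    - [-24.4,-16.7,0]
  turn:
    - [0,0,0.05]
    - [0,0,0.12]
    - [0,0,0.2]
    - [0,0,0.28]
    - [0,0,0.36]
    - [0,0,0.44]
    - [0,0,0.52]
    - [0,0,0.58]
  claw: [0.6,0.6,0.6,0.6,0.6,0.6,0.6,0.6]

```text
time: 4.53
tool_pos: [0.6214, -0.0834, 0.1205]
tool_rot: [-0.002, 0.498, 0.867, -0.001]
wrist_force: [-0.2, 0.3, -1.9]
grip_width: 0.0533
finger_force: 53.9
```

servo_tool:
  delta_pos:
    - [0,0,0]
    - [0,0,0]
  turn:
    - [0,0,0]
    - [0,0,0]
  claw: [0.6,0.6]

```text
time: 4.7
tool_pos: [0.6206, -0.0817, 0.1203]
tool_rot: [-0.002, 0.497, 0.868, -0.0]
wrist_force: [-1.2, -0.3, -3.7]
grip_width: 0.0533
finger_force: 53.9
```

Run:
```python
from h import *
s=robot.snapshot("wrist");cv2.imwrite("pics/w3.png",s["img"][:,:,::-1]);np.save("pics/w3.npy",s)
move([.5845,-.0205,.123],.535);print(tool()[0],px(s,[.5845,-.0205,.008]))
```

```text
shift cm [ 6.95 -0.02 -0.21] yaw now 0.532
turn z -0.003
[ 0.61991927 -0.0802312   0.12058726] (np.float64(321.2682727732169), np.float64(120.5236243605888))
```

View pics/w3.png

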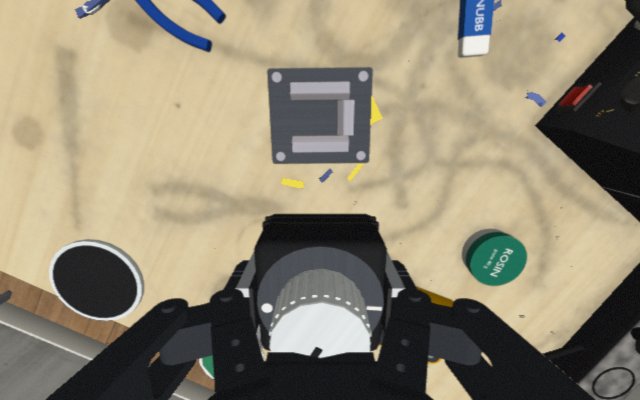

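The view shows the block square-on with bolts at (277,77), (364,76), (361,156) and (281,157), opening to the left. The pad is at (97,280), and the driver is held level with the dot at (266,308) and stroke 6 at (374,308).

Run:
```python
from h import *
s=np.load("pics/w3.npy",allow_pickle=True).item();im=s["img"]
b=[on(s,*p,.010) for p in((277,76.5),(364,75.5),(361,156),(281,157))];c=np.mean(b,0)
y=(b[0]-b[3]+b[1]-b[2]);x=b[1]-b[0]+b[2]-b[3];print("block",c,np.arctan2(y[1],y[0])-np.pi/2,np.arctan2(x[1],x[0]),[np.linalg.norm(v)/2 for v in(x,y)])
k=[on(s,*p,.008) for p in((268,69),(372,67),(371,163),(271,164))];print("corners",np.mean(k,0))
# driver
m=(on(s,266,308,.158)+on(s,374,308,.158))/2;_,M,_=tool();print("axis",m+.0016*M[:,0],"tcp",tool()[0])
g=im.max(2);m=np.zeros(g.shape,np.uint8);m[235:325,45:150]=(g[235:325,45:150]<60)*255
q=max(cv2.findContours(m,0,2)[0],key=cv2.contourArea);e=cv2.fitEllipse(q);print("pad",e,on(s,*e[0],.006))
move([*c[:2],.1206],.535)
```

```text
block [ 0.58300741 -0.01884427  0.01      ] 0.5371343286433556 0.5414341489428361 [np.float64(0.06821977679065422), np.float64(0.06308595826077508)]
corners [ 0.58289156 -0.01907232  0.008     ]
axis [ 0.61921937 -0.08109611  0.15800656] tcp [ 0.61991927 -0.0802312   0.12058726]
pad ((94.5748519897461, 281.2298889160156), (64.86949920654297, 85.70344543457031), 117.51519775390625) [ 0.46848689 -0.26568113  0.006     ]
shift cm [ 7.16 -0.07  0.03] yaw now 0.532
turn z -0.003
```

servo_tool:
  delta_pos:
    - [2.5,0,0]
    - [5,0,0]
    - [7.2,0,0]
    - [7.2,0,2]
    - [7.2,0,4]
    - [7.2,0,4.5]
    - [7.2,0,4.5]
    - [7.2,0,4.5]
  turn:
    - [0,0,-0.004]
    - [0,0,-0.004]
    - [0,0,-0.004]
    - [0,0,-0.004]
    - [0,0,-0.004]
    - [0,0,-0.004]
    - [0,0,-0.004]
    - [0,0,-0.004]
  claw: [0.6,0.6,0.6,0.6,0.6,0.6,0.6,0.6]

```text
time: 5.42
tool_pos: [0.5843, -0.0175, 0.0781]
tool_rot: [-0.001, 0.494, 0.87, -0.0]
wrist_force: [1.4, 0.2, -2.5]
grip_width: 0.053
finger_force: 53.7
```

```bash
python3 -c "
from h import *
move([.583,-.0189,.043],.538);print(robot.sense()['wrist_force'],tool()[0])"
```

```text
shift cm [-0.06 -0.18  3.51] yaw now 0.538
turn z 0.0
[ 1.36926229  0.20893487 -2.48724506] [ 0.58432611 -0.01746366  0.07811667]
```

servo_tool:
  delta_pos:
    - [0,-0.1,0.6]
    - [0,-0.1,1.2]
    - [0,-0.1,1.8]
    - [0,-0.1,2.3]
    - [0,-0.1,2.8]
    - [0,-0.1,3.1]
    - [0,-0.1,3.4]
    - [0,-0.1,3.4]
  turn:
    - [0,0,0]
    - [0,0,0]
    - [0,0,0]
    - [0,0,0]
    - [0,0,0]
    - [0,0,0]
    - [0,0,0]
    - [0,0,0]
  claw: [0.6,0.6,0.6,0.6,0.6,0.6,0.6,0.6]

```text
time: 6.08
tool_pos: [0.5838, -0.0189, 0.0436]
tool_rot: [-0.0, 0.494, 0.869, -0.0]
wrist_force: [0.7, 0.0, -3.4]
grip_width: 0.0537
finger_force: 53.9
```

servo_tool:
  delta_pos:
    - [0,0,0.05]
    - [0,0,0.1]
    - [0,0,0.15]
    - [0,0,0.15]
  turn:
    - [0,0,0]
    - [0,0,0]
    - [0,0,0]
    - [0,0,0]
  claw: [0.6,0.6,0.6,0.6]

```text
time: 6.42
tool_pos: [0.5842, -0.0187, 0.0431]
tool_rot: [0.0, 0.494, 0.869, 0.0]
wrist_force: [-0.1, -0.8, -2.4]
grip_width: 0.0535
finger_force: 54.0
```

Touching down now. I'll open gradually.

servo_tool:
  delta_pos:
    - [0,0,0.1]
    - [0,0,0.1]
    - [0,0,0.1]
    - [0,0,0.1]
    - [0,0,0.1]
    - [0,0,0.1]
    - [0,0,0.1]
    - [0,0,0.1]
  turn:
    - [0,0,0]
    - [0,0,0]
    - [0,0,0]
    - [0,0,0]
    - [0,0,0]
    - [0,0,0]
    - [0,0,0]
    - [0,0,0]
  claw: [0.6,0.6,0.35,0.3,0.2,0.1,0,0]

```text
time: 7.08
tool_pos: [0.5841, -0.0188, 0.0417]
tool_rot: [-0.0, 0.494, 0.869, -0.0]
wrist_force: [-0.1, -0.7, 0.9]
grip_width: 0.0851
finger_force: 0.0
```

servo_tool:
  delta_pos:
    - [0,0,-1]
    - [0,0,-3]
    - [0,0,-6]
    - [0,0,-8]
    - [0,0,-8]
    - [0,0,-8]
  turn:
    - [0,0,0]
    - [0,0,0]
    - [0,0,0]
    - [0,0,0]
    - [0,0,0]
    - [0,0,0]
  claw: [0,0,0,0,0,0]

```text
time: 7.58
tool_pos: [0.5852, -0.019, 0.1239]
tool_rot: [0.002, 0.494, 0.869, 0.001]
wrist_force: [-0.1, 0.1, 0.3]
grip_width: 0.0857
finger_force: 0.0
```

Run:
```python
from h import *
s=robot.snapshot("wrist");np.save("pics/w4.npy",s);x,y=px(s,[.583,-.019,.104]);x,y=int(x),int(y);print(x,y)
cv2.imwrite("pics/w4.png",cv2.resize(s["img"][y-90:y+60,x-90:x+90],None,fx=4,fy=4,interpolation=cv2.INTER_CUBIC)[:,:,::-1])
print(tool()[0],tool()[2]["qpos"].round(2))
```

```text
318 245
[ 0.58411099 -0.01877396  0.12239882] [-0.22  0.41  1.6  -0.    1.13 -0.76]
```

View pics/w4.png

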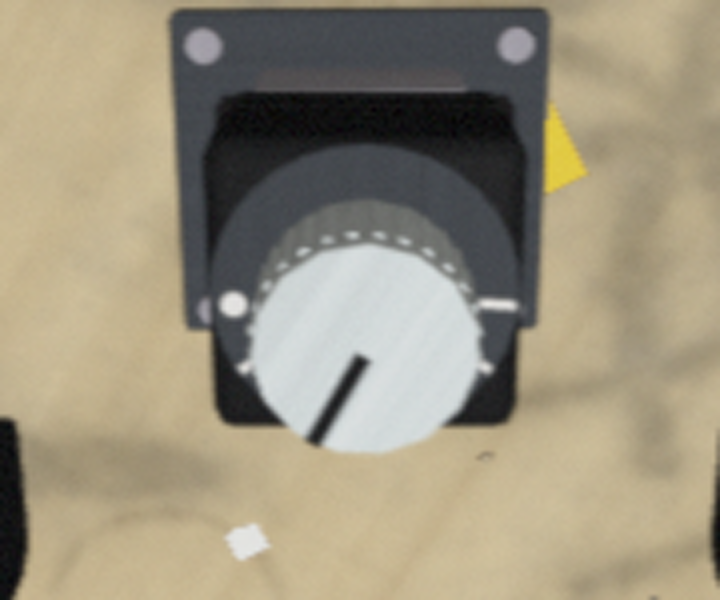

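Run:
```python
from h import *
s=np.load("pics/w4.npy",allow_pickle=True).item()
P=lambda x,y,z:on(s,(x+.5)/4-.5+318-90,(y+.5)/4-.5+245-90,z)
c=P(365,348,.104);_,M,_=tool();m=(P(233,304,.080)+P(497,305,.080))/2+.0016*M[:,0];print(c,m)
move([*((c+m)/2)[:2],.085])
```

```text
[ 0.58198452 -0.01668668  0.104     ] [ 0.58268181 -0.01786569  0.07999888]
shift cm [ 0.22 -0.08  3.74] yaw now 0.537
```

servo_tool:
  delta_pos:
    - [0.2,0,1]
    - [0.2,0,2.4]
    - [0.2,0,3.6]
    - [0.2,0,3.7]
    - [0.2,0,3.7]
  turn:
    - [0,0,0]
    - [0,0,0]
    - [0,0,0]
    - [0,0,0]
    - [0,0,0]
  claw: [0.2,0.3,0.35,0.35,0.35]
  newtons: 30

```text
time: 8.05
tool_pos: [0.5813, -0.0166, 0.0824]
tool_rot: [-0.002, 0.494, 0.869, -0.001]
wrist_force: [0.0, 0.0, 0.1]
grip_width: 0.0553
finger_force: 0.0
```

servo_tool:
  delta_pos:
    - [0,0,0]
    - [0,0,0]
    - [0,0,0]
    - [0,0,0]
    - [0,0,0]
    - [0,0,0]
    - [0,0,0]
    - [0,0,0]
  turn:
    - [0,0,0]
    - [0,0,0]
    - [0,0,0]
    - [0,0,0]
    - [0,0,0]
    - [0,0,0]
    - [0,0,0]
    - [0,0,0]
  claw: [0.45,0.5,0.55,0.6,0.7,0.8,0.8,0.8]

```text
time: 8.72
tool_pos: [0.5835, -0.0172, 0.0855]
tool_rot: [0.001, 0.494, 0.869, 0.0]
wrist_force: [-0.6, 0.2, 5.4]
grip_width: 0.0337
finger_force: 29.9
```

servo_tool:
  delta_pos:
    - [0,0,0]
    - [0,0,0]
    - [0,0,0]
    - [0,0,0]
    - [0,0,0]
    - [0,0,0]
    - [0,0,0]
    - [0,0,0]
  turn:
    - [0,0,-0.1]
    - [0,0,-0.2]
    - [0,0,-0.3]
    - [0,0,-0.4]
    - [0,0,-0.5]
    - [0,0,-0.6]
    - [0,0,-0.7]
    - [0,0,-0.8]
  claw: [0.8,0.8,0.8,0.8,0.8,0.8,0.8,0.8]

```text
time: 9.38
tool_pos: [0.5834, -0.0184, 0.0856]
tool_rot: [0.001, 0.114, 0.993, -0.001]
wrist_force: [-1.6, -4.7, 5.7]
grip_width: 0.0336
finger_force: 30.1
```

servo_tool:
  delta_pos:
    - [0,0,0]
    - [0,0,0]
    - [0,0,0]
    - [0,0,0]
    - [0,0,0]
  turn:
    - [0,0,-0.1]
    - [0,0,-0.2]
    - [0,0,-0.28]
    - [0,0,-0.28]
    - [0,0,-0.28]
  claw: [0.8,0.8,0.8,0.8,0.8]

```text
time: 9.8
tool_pos: [0.5835, -0.0181, 0.0856]
tool_rot: [0.001, -0.023, 1.0, -0.001]
wrist_force: [-0.1, -3.1, 5.2]
grip_width: 0.034
finger_force: 30.1
```

servo_tool:
  delta_pos:
    - [0,0,0]
    - [0,0,0]
    - [0,0,0]
    - [0,0,0]
    - [0,0,-2]
    - [0,0,-5]
    - [0,0,-7]
    - [0,0,-7]
  turn:
    - [0,0,0]
    - [0,0,0]
    - [0,0,0]
    - [0,0,0]
    - [0,0,0]
    - [0,0,0]
    - [0,0,0]
    - [0,0,0]
  claw: [0.5,0.4,0.3,0.2,0.1,0,0,0]

```text
time: 10.47
tool_pos: [0.5857, -0.0174, 0.1594]
tool_rot: [0.004, -0.023, 1.0, -0.001]
wrist_force: [1.2, -0.4, 0.4]
grip_width: 0.0851
finger_force: 0.0
```

Run:
```python
from h import *
s=robot.snapshot("wrist");np.save("pics/w5.npy",s);x,y=px(s,[.583,-.018,.104]);x,y=int(x),int(y);print(x,y)
cv2.imwrite("pics/w5.png",cv2.resize(s["img"][y-90:y+60,x-90:x+90],None,fx=4,fy=4,interpolation=cv2.INTER_CUBIC)[:,:,::-1])
print(tool()[0],tool()[2]["qpos"].round(2))
```

```text
319 222
[ 0.58463609 -0.01722729  0.15721225] [-0.22  0.38  1.56  0.    1.2  -1.84]
```

View pics/w5.png

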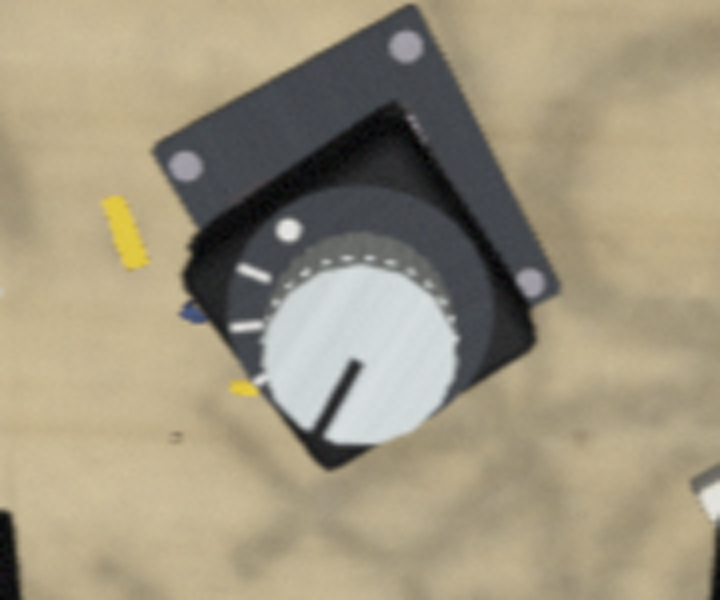

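Run:
```python
from h import *
s=np.load("pics/w5.npy",allow_pickle=True).item()
P=lambda x,y,z:on(s,(x+.5)/4-.5+319-90,(y+.5)/4-.5+222-90,z)
c=P(360,354,.104);print(c)
for i,(x,y) in enumerate([(288,230),(254,272),(246,326)]):
    v=P(x,y,.08)-c;a=np.arctan2(v[1],v[0]);print(i,np.hypot(v[0],v[1]),"yaw est",a+1.5-.5*i)
q=P(319,433,.104)-P(358,363,.104);print("ptr",np.arctan2(q[1],q[0]),np.arctan2(*(P(319,433,.104)-c)[1::-1]))
move([*c[:2],.043])
```

```text
[ 0.58151052 -0.01866402  0.104     ]
0 0.02156043579353537 yaw est -0.8886531985536701
1 0.02226445372728036 yaw est -0.8892555535267235
2 0.022937265844131374 yaw est -0.8838093923912049
ptr -0.4350589120006258 -0.4072436532884619
shift cm [ 0.38 -0.11 11.42] yaw now 1.617
```

servo_tool:
  delta_pos:
    - [0.2,-0.1,0]
    - [0.2,-0.1,0]
    - [0.2,-0.1,0]
    - [0.2,-0.1,1]
    - [0.2,-0.1,2]
    - [0.2,-0.1,3]
    - [0.2,-0.1,3]
    - [0.2,-0.1,3]
  turn:
    - [0,0,0.12]
    - [0,0,0.24]
    - [0,0,0.36]
    - [0,0,0.48]
    - [0,0,0.6]
    - [0,0,0.72]
    - [0,0,0.84]
    - [0,0,0.93]
  claw: [0,0,0,0,0,0,0,0]

```text
time: 11.18
tool_pos: [0.5794, -0.0177, 0.1222]
tool_rot: [-0.002, 0.43, 0.903, -0.001]
wrist_force: [-0.4, -0.2, 0.7]
grip_width: 0.0851
finger_force: 0.0
```

servo_tool:
  delta_pos:
    - [0,0,0]
    - [0,0,0]
  turn:
    - [0,0,0]
    - [0,0,0]
  claw: [0,0]

```text
time: 11.35
tool_pos: [0.5803, -0.0179, 0.1236]
tool_rot: [-0.001, 0.426, 0.905, -0.0]
wrist_force: [0.7, 0.8, 1.1]
grip_width: 0.0856
finger_force: 0.0
```

```bash
python3 -c "
from h import *
move([.5828,-.0183,.044],.684)"
```

```text
shift cm [-0.2   0.17  7.96] yaw now 0.69
turn z 0.006
```

servo_tool:
  delta_pos:
    - [-0.1,0.2,2.5]
    - [-0.1,0.2,5]
    - [-0.1,0.2,7]
    - [-0.1,0.2,7.9]
    - [-0.1,0.2,7.9]
    - [-0.1,0.2,7.9]
  turn:
    - [0,0,0]
    - [0,0,0]
    - [0,0,0]
    - [0,0,0]
    - [0,0,0]
    - [0,0,0]
  claw: [0,0,0,0,0,0]
  newtons: 25

```text
time: 11.85
tool_pos: [0.5832, -0.0176, 0.0457]
tool_rot: [-0.0, 0.427, 0.904, -0.0]
wrist_force: [0.3, 0.0, -0.8]
grip_width: 0.0855
finger_force: 0.0
```

servo_tool:
  delta_pos:
    - [0,0,0]
    - [0,0,0]
    - [0,0,0]
    - [0,0,0]
    - [0,0,0]
    - [0,0,0]
    - [0,0,0]
    - [0,0,0]
  turn:
    - [0,0,0]
    - [0,0,0]
    - [0,0,0]
    - [0,0,0]
    - [0,0,0]
    - [0,0,0]
    - [0,0,0]
    - [0,0,0]
  claw: [0.2,0.25,0.3,0.35,0.4,0.5,0.6,0.6]

```text
time: 12.52
tool_pos: [0.5837, -0.018, 0.0469]
tool_rot: [0.001, 0.428, 0.904, 0.0]
wrist_force: [-2.3, -0.9, 5.7]
grip_width: 0.0543
finger_force: 25.6
```

servo_tool:
  delta_pos:
    - [0,0,0]
    - [0,0,0]
    - [0,0,-0.8]
    - [0,0,-1.8]
    - [0,0,-3]
    - [0,0,-5]
    - [0,0,-7]
    - [0,0,-7]
  turn:
    - [0,0,0]
    - [0,0,0]
    - [0,0,0]
    - [0,0,0]
    - [0,0,0]
    - [0,0,0]
    - [0,0,0]
    - [0,0,0]
  claw: [0.6,0.6,0.6,0.6,0.6,0.6,0.6,0.6]
  newtons: 50

```text
time: 13.18
tool_pos: [0.5857, -0.0178, 0.1202]
tool_rot: [0.003, 0.428, 0.904, 0.001]
wrist_force: [1.4, 0.4, -1.8]
grip_width: 0.0537
finger_force: 53.1
```

```bash
python3 -c "
from h import *
move([.4695,-.267,.115])"
```

```text
shift cm [-11.89 -24.79   0.47] yaw now 0.687
```

servo_tool:
  delta_pos:
    - [-1.2,-2.5,0]
    - [-2.8,-5.8,0]
    - [-4.4,-9.2,0]
    - [-6,-12.5,0]
    - [-7.6,-15.8,0]
    - [-9.2,-19.2,0]
    - [-10.7,-22.3,0]
    - [-11.9,-24.8,0]
  turn:
    - [0,0,0]
    - [0,0,0]
    - [0,0,0]
    - [0,0,0]
    - [0,0,0]
    - [0,0,0]
    - [0,0,0]
    - [0,0,0]
  claw: [0.6,0.6,0.6,0.6,0.6,0.6,0.6,0.6]

```text
time: 13.85
tool_pos: [0.4653, -0.2686, 0.1151]
tool_rot: [-0.001, 0.428, 0.904, 0.0]
wrist_force: [0.2, -0.7, -2.9]
grip_width: 0.0534
finger_force: 53.2
```

servo_tool:
  delta_pos:
    - [0,0,0.5]
    - [0,0,1.5]
    - [0,0,3]
    - [0,0,4.5]
    - [0,0,5.5]
    - [0,0,5.5]
    - [0,0,5.5]
    - [0,0,5.5]
  turn:
    - [0,0,0]
    - [0,0,0]
    - [0,0,0]
    - [0,0,0]
    - [0,0,0]
    - [0,0,0]
    - [0,0,0]
    - [0,0,0]
  claw: [0.6,0.6,0.6,0.6,0.6,0.6,0.6,0.6]

```text
time: 14.52
tool_pos: [0.4675, -0.2666, 0.0611]
tool_rot: [0.0, 0.427, 0.904, 0.0]
wrist_force: [-0.5, -0.5, -2.5]
grip_width: 0.0536
finger_force: 53.3
```

Run:
```python
from h import *
a=robot.snapshot("side");b=robot.snapshot("scene")
c=cv2.resize(b["img"][230:330,340:450],None,fx=3.4,fy=3.4);d=cv2.resize(a["img"][235:335,270:380],None,fx=3.4,fy=3.4)
cv2.imwrite("pics/p1.png",np.hstack([c,d])[:,:,::-1])
move([.4695,-.267,.046]);print(tool()[0],robot.sense()["wrist_force"])
```

```text
shift cm [-0.11  0.14  1.56] yaw now 0.688
[ 0.46770072 -0.26705942  0.06159867] [ 0.6731669   0.32262713 -3.18216191]
```

View pics/p1.png

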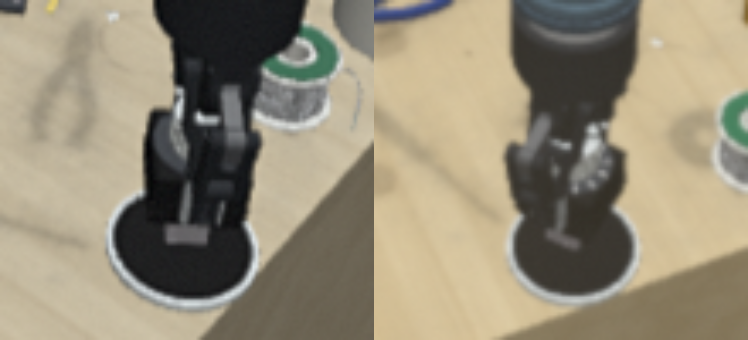

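The driver hovers upright with its nose about in the pad's centre, seen in both views. I'm lowering it slowly.

servo_tool:
  delta_pos:
    - [0,0.1,0.3]
    - [0,0.1,0.6]
    - [0,0.1,0.9]
    - [0,0.1,1.2]
    - [0,0.1,1.4]
    - [0,0.1,1.5]
    - [0,0.1,1.5]
    - [0,0.1,1.5]
  turn:
    - [0,0,0]
    - [0,0,0]
    - [0,0,0]
    - [0,0,0]
    - [0,0,0]
    - [0,0,0]
    - [0,0,0]
    - [0,0,0]
  claw: [0.6,0.6,0.6,0.6,0.6,0.6,0.6,0.6]

```text
time: 15.28
tool_pos: [0.4677, -0.2663, 0.0457]
tool_rot: [-0.0, 0.428, 0.904, 0.0]
wrist_force: [0.0, 1.4, -2.4]
grip_width: 0.0533
finger_force: 53.4
```

servo_tool:
  delta_pos:
    - [0,0,0.05]
    - [0,0,0.1]
    - [0,0,0.15]
    - [0,0,0.15]
  turn:
    - [0,0,0]
    - [0,0,0]
    - [0,0,0]
    - [0,0,0]
  claw: [0.6,0.6,0.6,0.6]

```text
time: 15.62
tool_pos: [0.468, -0.2665, 0.0451]
tool_rot: [0.0, 0.428, 0.904, -0.0]
wrist_force: [-0.8, 1.0, 4.1]
grip_width: 0.0536
finger_force: 53.9
```

servo_tool:
  delta_pos:
    - [0,0,0.05]
    - [0,0,0.05]
    - [0,0,0.05]
    - [0,0,0.05]
  turn:
    - [0,0,0]
    - [0,0,0]
    - [0,0,0]
    - [0,0,0]
  claw: [0.6,0.6,0.6,0.6]
  newtons: 20

```text
time: 15.95
tool_pos: [0.4681, -0.2666, 0.0451]
tool_rot: [0.001, 0.428, 0.904, -0.0]
wrist_force: [-3.2, 1.4, 8.5]
grip_width: 0.0537
finger_force: 54.4
```

servo_tool:
  delta_pos:
    - [0,0,0]
    - [0,0,0]
    - [0,0,0]
    - [0,0,0]
    - [0,0,0]
    - [0,0,0]
    - [0,0,0]
    - [0,0,0]
  turn:
    - [0,0,0]
    - [0,0,0]
    - [0,0,0]
    - [0,0,0]
    - [0,0,0]
    - [0,0,0]
    - [0,0,0]
    - [0,0,0]
  claw: [0.37,0.34,0.31,0.28,0.2,0.1,0,0]

```text
time: 16.62
tool_pos: [0.4677, -0.2663, 0.0437]
tool_rot: [-0.0, 0.428, 0.904, 0.0]
wrist_force: [0.7, -0.8, 0.4]
grip_width: 0.0858
finger_force: 0.0
```

servo_tool:
  delta_pos:
    - [0,0,-1]
    - [0,0,-3]
    - [0,0,-6]
    - [0,0,-9]
    - [0,0,-12]
    - [0,0,-12]
    - [0,0,-12]
    - [0,0,-12]
  turn:
    - [0,0,0]
    - [0,0,0]
    - [0,0,0]
    - [0,0,0]
    - [0,0,0]
    - [0,0,0]
    - [0,0,0]
    - [0,0,0]
  claw: [0,0,0,0,0,0,0,0]

```text
time: 17.28
tool_pos: [0.4675, -0.2661, 0.1639]
tool_rot: [0.0, 0.428, 0.904, -0.0]
wrist_force: [0.1, 0.7, -0.8]
grip_width: 0.0854
finger_force: 0.0
```

Run:
```python
from h import *
s=robot.snapshot("wrist");np.save("pics/w6.npy",s);x,y=px(s,[.468,-.267,.1]);x,y=int(x),int(y);print(x,y)
cv2.imwrite("pics/w6.png",cv2.resize(s["img"][y-90:y+60,x-90:x+90],None,fx=4,fy=4,interpolation=cv2.INTER_CUBIC)[:,:,::-1])
print(robot.sense()["wrist_force"],tool()[0])
```

```text
320 222
[-0.44189578  0.4393077  -0.05281078] [ 0.46710413 -0.26574737  0.16309177]
```

View pics/w6.png

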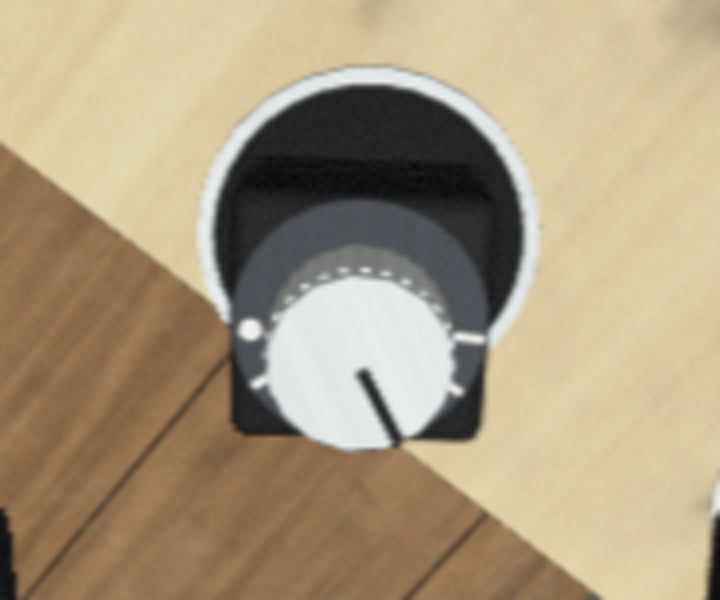

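The driver stands on the pad, inside its rim, and the pointer sits one stroke past the middle, so it reads 4.

```bash
python3 -c "
from station import robot
print(robot.job_done())"
```

```text
the job is handed in; nothing more can be done
None
```

The job is handed in: the driver was seated in the block, its collar turned to 4, and it now stands upright and released near the centre of the parking pad; the hand-in call gave no verdict.

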